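# Lock the tray conveyor's service cover with the blade key

## Robot

A 7-joint arm with a two-finger parallel gripper is mounted at the origin on the work surface. World frame = base frame: x ahead of the robot, y to its left, z up, the work surface at z = 0. Lengths are in mm, angles in rad, forces in N, time in s.
With the tool pointing down it reaches from about 400 to 875 mm from the base axis. Payload 4.4 kg.
Tool frame: the origin (TCP) lies at the centre of the arm's flange, where the gripper is bolted on; the fingertips stand 173 mm ahead of it and the grasp point (between the pads) lies 155 mm ahead of it; z points along the fingers, y is the direction in which the jaws open and shut (so a half turn about z gives the same grasp; the last joint's range is limited). The gripper opens to 85 mm and grips with 20 to 120 N. Pads are 22 mm wide; open, the fingers measure 114 mm over their backs; the gripper's body (76 mm by 85 mm) begins 54 mm behind the grasp point. The pads swing forward as they close: fully open they stand 13 mm farther back than shut.
Start: joints at [-1.327, 0.628, 0.038, 1.517, -0.027, 0.996, -0.02], TCP at [198.146, 619.075, 404.713] pointing down, gripper open.
Joint ranges: [-3.06, 3.06], [-0.37, 2.12], [-1.25, 1.32], [0.18, 2.47], [-1.1, 4.24], [0.23, 1.98], [-2.94, 2.94]. Speed limits (rad/s): [2.57, 2.57, 3.14, 3.14, 3.14, 3.14, 3.14].

## Interface

Orientations are given as [roll, pitch, yaw] about the fixed x, y, z axes, in that order (R = Rz(yaw) Ry(pitch) Rx(roll)).
In Python, from cell import * gives the robot as it stands. The module is installed in compiled form; this text tells all that it offers.
- The arm moves only by the shell command python3 -m jog 'ROWS'. ROWS is JSON, one flat list of numbers, 5 for each row, row after row: the shift along the tool's x, y, z in mm, then the turn about the tool's z in degrees, then the finger opening in mm, from 0 to 85.4. A call has 1 to 20 rows; each row is the pose to reach, as a shift and turn from the pose commanded when the call began, along the tool's axes at that moment; what a row does not reach only later rows make up. A row lasts 1/12 s, in which the tool goes at most 41.7 mm and 7.16 degrees, less where a joint would pass 70% of its speed; a pose out of reach is approached as far as the arm can. A call with a gripper value outside its range is refused whole. The fingers move at their own pace and stop on an object; the grip force is fixed at half the most. Time passes only in rows, so rows that repeat a pose let the fingers close. It gives the time, the measured TCP pose, the force and the opening at its end, in the units of the state.
- read_state(): the state, without advancing time (a new reading comes with each control period).
- get_image(name): name is "scene" or "side" or "wrist"; returns (picture, depth): 420x560x3 uint8, blue, green, red; 420x560 float32, mm along the optical axis (not along the pixel's ray), 0 where there is no reading.
- camera_params(name): a dict with "K" (3x3 intrinsics, pixels), "T" (4x4, takes a point from camera to world coordinates). Camera axes: x right, y up, looking along -z (the intrinsics and any distortion apply to the point x, -y, -z); pixel columns grow to the right and rows downward; lengths in mm; the calibration is good to about 2 mm. The wrist camera is an equidistant fisheye: a pixel r from the principal point sees the ray r / f radians off the axis. A picture is of the moment at which its call begins: read the wrist's pose just before it. camera_params takes no time and is no camera call; for the wrist camera it gives the pose at the moment of the call.
- finish_job(): hands the job in, once; it reports no verdict.
The state is a dict: "clock": time; "qpos": joint angles; "qd": joint speeds; "tau": joint torques, N m; "eef_pos": TCP position; "tool_rot": TCP orientation; "force": force on the tool from outside, world axes, zero at the start; "torque": the same for the moment, N m; "width": finger opening in mm.
Only numpy, scipy, OpenCV 4.12 (cv2) and the standard library are available. Lean on these libraries where they do the work, as an engineer would, in place of code of your own. Each camera call takes 0.05 s, during which the arm holds its last target.

## Task

One of the two slotted quarter-turn fasteners on the conveyor's service cover is still open. With the blade key from its holder, push that fastener in against its spring and turn it clockwise a quarter turn until it is fully home and springs back up locked, then stand the key back in its holder, fully down. Leave the fastener that is already locked, and the things standing around, as they are.

Things in the scene. Friction and masses are not known exactly. Their poses are not given: they have to be found in the camera images.
- drivebox: The conveyor's drive box, fixed: a white box 200 (x) x 300 (y) x 80 mm high with an aluminium service cover on top (its top face 80 mm above the table); two fasteners stand on the cover. On its far (+x) side a short white belt carries a blue meal tray with white dishes, lower than the cover. Origin: centre of its underside; z up.
- lock_open: The fastener still open, on the cover 75 mm to one side or the other of the box's centre. Origin: centre of its fixed steel ring, at the cover's top face; axes as the drive box's. The ring is 56 mm across, 13 mm high, at least 40 mm clear inside. In it sits a brass disc, 34 mm across, its top 17 mm above the origin, that is pushed in and turned by a slot.
- lock_open_face (a point): Point on the ring's axis at the height of the disc's top (disc up). The disc's slot runs right across it, 7 mm wide, 8 mm deep, square edges; it lies along the ring's x at turn 0 and along y when locked. The disc floats: its centre (and slot) lies up to 4 mm from this point along the ring's y axis, either way; the offset differs each time, is not reported, and yields only to about 8 N.
- lock_open_turn (a joint): Angle of the open fastener's disc, rad: 0 to 0.25 at the start, growing clockwise seen from above, hard stop at 1.57. Friction about 0.04 N m. It turns past 0.3 only while pushed in 3 mm or more. Let up beyond about 1.4 it springs up again and is locked; let up earlier it stays caught down, not locked.
- lock_open_press (a joint): How far the open fastener's disc is pushed in, m: 0 = up, 0.005 = bottom. Spring: starts to move at 6 N, 10 N at the bottom.
- lock_shut: The other fastener, on the other side of the box's centre, the same in all but that it is locked already (slot along the box's y axis). Origin and axes as for the open one.
- lock_shut_turn (a joint): Angle of the locked fastener's disc, rad, about 1.57 (locked).
- key: The blade key, loose, 120 g, 90 mm long, standing upright in the holder. Origin: centre of the blade's tip; z runs up to the handle. Blade 24 mm wide (along x), 4 mm thick (along y), 30 mm long; then a round collar 42 mm across and 5 mm thick; then a flat black handle 34 mm wide (x), 16 mm thick (y), 55 mm tall.
- key_handle (a point): Centre of the key's handle, 62.5 mm above the blade's tip; axes as the key's. Pinch the handle across its 16 mm (y).
- holder: The key's holder, fixed: a grey block 64 x 64 mm, 42 mm high, on a steel plate 90 x 90 x 4 mm. A pocket in its top is 32 mm (along x) by 12 mm (along y), 36 mm deep. The key stands with its blade in the pocket and its collar resting on the block's top, its tip 12 mm above the table. Origin: centre of its underside.
- cutlery_bin: Bystander: a red open bin 160 x 110 x 70 mm with wrapped cutlery packs in it. Origin: centre of its underside.
- cup: Bystander: a white cup 70 mm across, 80 mm high. Origin: centre of its underside.
- jar: Bystander: an amber glass jar 60 mm across, 90 mm high. Origin: centre of its underside.

How it is judged (in metres and radians):
On the way, in this order (a step that is already met when the one before it is completed fails the run):
1. the key pushes the open fastener in (contact force between key and lock_open above 2 N and value of joint lock_open_press above 0.0025 m), for 0.1 s.
2. the key has turned it home (contact force between key and lock_open above 0.5 N and value of joint lock_open_turn above 1.38 rad), for 0.1 s.
At the end, for the whole second after the job is handed in: Open fastener turned past 1.38 rad and sprung up (pushed in under 1.2 mm); key at rest upright (0.1 rad) in the holder, within 10 mm of its centre, tip under 15 mm above the table; other fastener still locked (over 1.4 rad); cup and jar upright (0.1 rad) (value of joint lock_open_turn above 1.38 rad and value of joint lock_open_press below 0.0012 m and horizontal distance between key and holder below 0.01 m and z of key in the frame of holder below 0.015 m and angle between each of key, cup, jar's own z axis and vertical below 0.1 rad and linear speed of key below 0.02 m/s and value of joint lock_shut_turn above 1.4 rad); the robot touches nothing.
It fails at once if the fastener that was locked is turned back (value of joint lock_shut_turn below 1.35 rad).
It fails at once if a bystander is displaced (distance of any of cutlery_bin, cup, jar from where it was at the start of the episode above 0.03 m).
It also fails if it takes over 58 s, if anything falls off the work surface, if the arm or the gripper's body presses on something with over 40 N, if the wrist force passes 120 N, or if a joint passes its speed limit or range.

## Working session

There is one attempt and no reset: what is moved stays moved. The work goes in short steps, Python scripts to look and compute and a shell command to move; the robot and the scene stay as the last step left them, time stands still between calls to the robot, and variables do not carry over. Pictures are saved under pics/ and viewed, and the job is handed in when it is done.

```bash
mkdir -p pics; python3 - <<'E'
from cell import *
import cv2
s=read_state();print(s)
for n in("scene","side","wrist"):
    p=camera_params(n);print(n,p["K"],p["T"].round(3) if hasattr(p["T"],'round') else p["T"],[k for k in p])
    im,d=get_image(n);cv2.imwrite(f"pics/{n}0.png",im);
    import numpy as np;np.savez(f"{n}0.npz",im=im,d=d,K=p["K"],T=p["T"])
E
```

```text
{'clock': 0.0, 'qpos': array([-1.32681368,  0.6293608 ,  0.03839497,  1.51837114, -0.02698796,
        0.99631518, -0.01997979]), 'qd': array([-0.00085469, -0.00087907,  0.00021434,  0.00027301,  0.00206505,
       -0.00107733, -0.00100831]), 'tau': array([-4.08875536e-06, -5.63388169e+01,  1.22551918e+00, -1.93448693e+01,
        1.08755150e-02,  1.04704639e-02, -6.28192751e-06]), 'eef_pos': array([198.0107414 , 618.79156955, 403.77740883]), 'tool_rot': array([-3.13965478e+00,  9.01294713e-06,  2.83187472e+00]), 'force': array([-0.65938623, -0.01227788,  1.27861676]), 'torque': array([-0.04448932, -0.03109133,  0.00932118]), 'width': 85.24121414047532}
scene [[440.27884554   0.         278.97010235]
 [  0.         440.27884554 218.61540833]
 [  0.           0.           1.        ]] [[ 3.840000e-01 -4.980000e-01  7.780000e-01  1.362378e+03]
 [ 9.240000e-01  2.120000e-01 -3.200000e-01 -4.034580e+02]
 [-6.000000e-03  8.410000e-01  5.410000e-01  6.669500e+02]
 [ 0.000000e+00  0.000000e+00  0.000000e+00  1.000000e+00]] ['K', 'T']
side [[440.32835355   0.         283.68148749]
 [  0.         440.32835355 208.15094726]
 [  0.           0.           1.        ]] [[-9.75000e-01  1.57000e-01 -1.60000e-01  3.66543e+02]
 [-2.24000e-01 -7.05000e-01  6.73000e-01  6.57272e+02]
 [-7.00000e-03  6.91000e-01  7.22000e-01  8.81954e+02]
 [ 0.00000e+00  0.00000e+00  0.00000e+00  1.00000e+00]] ['K', 'T']
wrist [[325.1922621    0.         281.20843467]
 [  0.         325.1922621  204.0477561 ]
 [  0.           0.           1.        ]] [[ 3.05000e-01 -9.02000e-01 -3.07000e-01  1.17931e+02]
 [ 9.52000e-01  2.89000e-01  9.80000e-02  6.44592e+02]
 [-0.00000e+00 -3.22000e-01  9.47000e-01  3.73966e+02]
 [ 0.00000e+00  0.00000e+00  0.00000e+00  1.00000e+00]] ['K', 'T']
```

View pics/scene0.png

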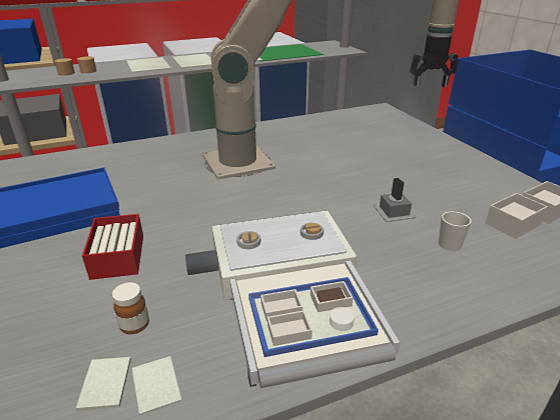

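View pics/side0.png

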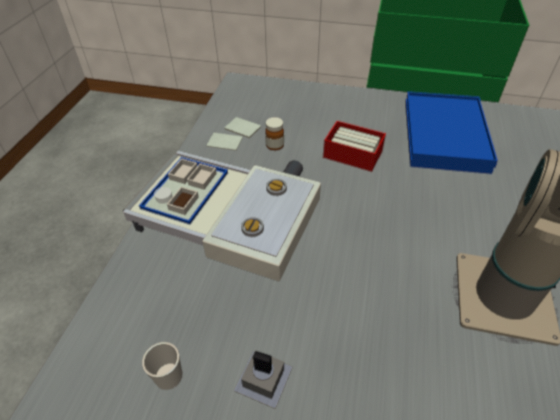

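View pics/wrist0.png

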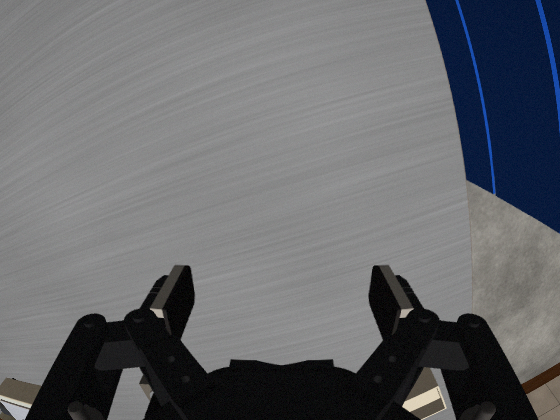

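The scene view shows the key and holder at about (397,195) and the discs at (249,239) and (313,230). The side view shows the discs at (276,186) and (253,227) and the key at (263,365). I'll enlarge these areas to measure them.

```bash
cat > h.py <<'E'
import numpy as np,cv2
def ray(c,u,v,n):
    K,T=c["K"],c["T"];x=(u-K[0,2])/K[0,0];y=(v-K[1,2])/K[1,1]
    if n=="wrist":
        r=np.hypot(x,y);k=np.sin(r)/r if r>1e-9 else 1;d=np.array([x*k,-y*k,-np.cos(r)])
    else: d=np.array([x,-y,-1.])
    return T[:3,3],T[:3,:3]@d
def onz(c,u,v,n,z):
    o,d=ray(c,u,v,n);return o+d*(z-o[2])/d[2]
def proj(c,p,n):
    K,T=c["K"],c["T"];q=T[:3,:3].T@(np.asarray(p,float)-T[:3,3]);x,y,z=q[0],-q[1],-q[2]
    if n=="wrist":
        t=np.arctan2(np.hypot(x,y),z);h=np.hypot(x,y);x,y=x/h*t,y/h*t
    else:x,y=x/z,y/z
    return np.array([K[0,0]*x+K[0,2],K[1,1]*y+K[1,2]])
def load(n,i): return np.load(f"{n}{i}.npz")
def crop(im,x0,y0,w,h,s,f): cv2.imwrite(f,cv2.resize(im[y0:y0+h,x0:x0+w],None,fx=s,fy=s,interpolation=cv2.INTER_CUBIC))
E
python3 - <<'E'
from h import *
a=load("scene",0);b=load("side",0)
A=cv2.resize(a["im"][205:285,210:350],None,fx=5,fy=5,interpolation=cv2.INTER_CUBIC)
cv2.imwrite("pics/z1.png",A)
crop(b["im"],205,160,120,110,5,"pics/z2.png")
A=cv2.resize(a["im"][165:225,360:430],None,fx=5.5,fy=5.5,interpolation=cv2.INTER_CUBIC)
B=cv2.resize(b["im"][340:410,230:300],None,fx=5.5,fy=5.5,interpolation=cv2.INTER_CUBIC)
A=cv2.copyMakeBorder(A,0,B.shape[0]-A.shape[0],0,0,0)
cv2.imwrite("pics/z3.png",np.hstack([A,B]))
for n,c,pts in(("scene",a,[(249,239),(313,230)]),("side",b,[(276,186),(253,227)])):
    for p in pts: print(n,p,onz(c,*p,n,95).round(1))
print(onz(a,397,197,"scene",42).round(1),onz(b,263,374,"side",42).round(1))
print(onz(a,398,181,"scene",102).round(1),onz(b,263,355,"side",102).round(1))
E
```

```text
scene (249, 239) [ 591.2 -159.4   95. ]
scene (313, 230) [615.  -11.5  95. ]
side (276, 186) [ 578.3 -149.    95. ]
side (253, 227) [598.2   0.7  95. ]
[489.5 317.4  42. ] [491.9 318.2  42. ]
[501.4 302.3 102. ] [492.1 307.6 102. ]
```

View pics/z1.png

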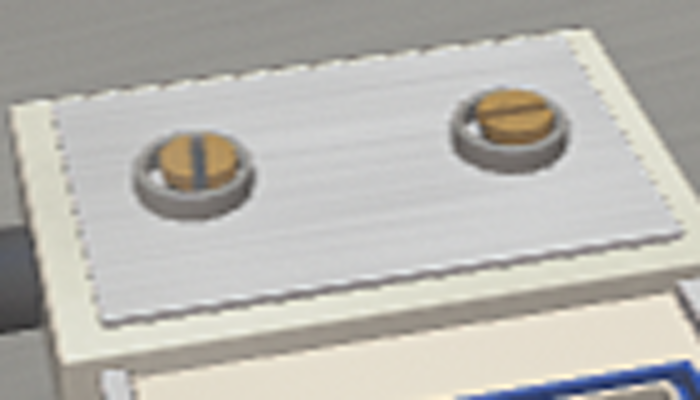

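View pics/z2.png

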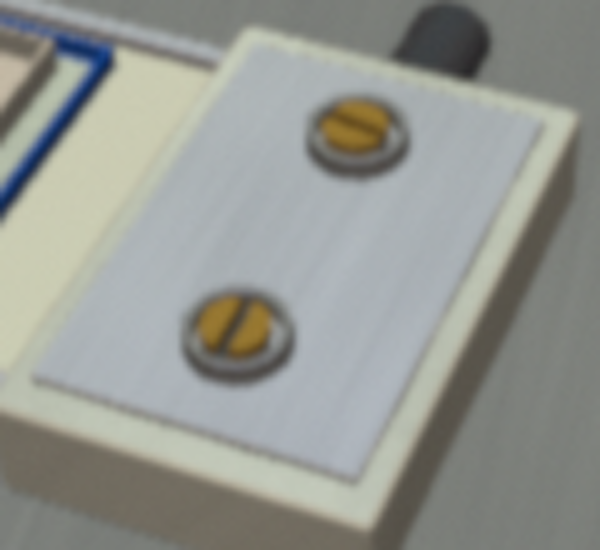

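View pics/z3.png

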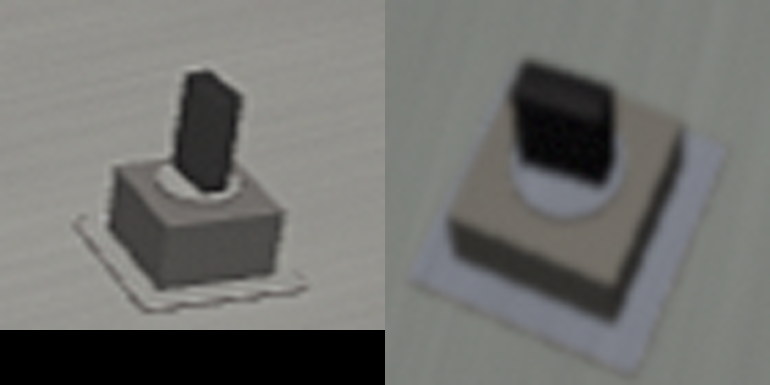

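```bash
python3 - <<'E'
from h import *
a=load("scene",0);b=load("side",0)
f=lambda x,y:((x-385)/5.5+230,340+y/5.5)
for nm,z,pts in(("handle top",102,[(527,62),(612,88),(612,110),(522,88)]),("block top",42,[(449,218),(617,290),(680,125)]),("plate",4,[(410,278),(632,375),(728,148)])):
    q=[onz(b,*f(*p),"side",z)[:2] for p in pts]
    print(nm,np.round(q,1).tolist(),[round(float(np.degrees(np.arctan2(*(q[i+1]-q[i])[::-1]))),1) for i in range(len(q)-1)])
g=lambda x,y:(x/5.5+360,165+y/5.5)
q=[onz(a,*g(*p),"scene",4)[:2] for p in[(75,217),(150,312),(308,288)]];print(np.round(q,1))
q=[onz(a,*g(*p),"scene",42)[:2] for p in[(112,166),(163,222),(285,210)]];print(np.round(q,1))
g=lambda x,y:(x/5+210,205+y/5)
k=lambda x,y:(x/5+205,160+y/5)
for n,c,F,pts in(("scene",a,g,[(199,158),(514,114)]),("side",b,k,[(356,125),(236,326)])):
  for p in pts: print(n,onz(c,*F(*p),n,97).round(1))
for n,c,F,pts in(("scene",a,g,[(194,140),(203,188),(480,122),(550,107)]),("side",b,k,[(330,118),(388,138),(222,355),(250,298)])):
  q=[onz(c,*F(*p),n,97)[:2] for p in pts];print(n,[np.degrees(np.arctan2(*(q[i+1]-q[i])[::-1])).round(1) for i in(0,2)])
for n,c,F,pts in(("scene",a,g,[(12,105),(585,30),(700,245),(65,362)]),("side",b,k,[(248,27),(578,115),(370,528),(3,405)])):
  q=np.array([onz(c,*F(*p),n,78)[:2] for p in pts]);print(n,q.round(1).tolist(),q.mean(0).round(1),[np.degrees(np.arctan2(*(q[(i+1)%4]-q[i])[::-1])).round(1) for i in range(4)])
E
```

```text
handle top [[507.1, 303.5], [476.6, 306.1], [474.8, 313.6], [506.3, 312.8]] [175.1, 104.1, -1.4]
block top [[529.2, 338.0], [465.8, 349.1], [457.9, 287.2]] [170.0, -97.3]
plate [[543.9, 347.5], [458.1, 362.5], [442.6, 275.2]] [170.1, -100.1]
[[446.2 272.8]
 [539.6 256.4]
 [552.1 342.7]]
[[462.2 280. ]
 [520.  271.7]
 [534.2 334.8]]
scene [ 585.7 -155.5   97. ]
scene [609.3  -9.3  97. ]
side [ 578.1 -150.7   97. ]
side [601.   -2.7  97. ]
scene [np.float64(-13.2), np.float64(87.6)]
side [np.float64(166.1), np.float64(-94.8)]
scene [[482.4, -215.7], [529.7, 70.8], [708.7, 33.3], [675.9, -246.2]] [599.2 -89.4] [np.float64(80.6), np.float64(-11.8), np.float64(-96.7), np.float64(171.0)]
side [[660.8, -234.6], [469.3, -203.6], [514.9, 85.0], [700.7, 53.4]] [586.4 -74.9] [np.float64(170.8), np.float64(81.0), np.float64(-9.6), np.float64(-97.9)]
```

```bash
python3 -m jog '[-15,-8,0,0,85, -50,-26,0,-1,85, -88,-46,0,-2,85, -126,-66,0,-3,85, -164,-86,0,-4,85, -202,-106,0,-5,85, -240,-126,0,-6,85, -278,-146,0,-7,85, -316,-166,0,-7.7,85, -350,-185,0,-7.7,85, -370,-196,0,-7.7,85, -378,-200,0,-7.7,85, -378,-200,0,-7.7,85, -378,-200,0,-7.7,85]'
cat > snap.py <<'E'
import sys
from cell import *
from h import *
n,i=sys.argv[1:3]
p=camera_params(n);s=read_state();im,d=get_image(n)
cv2.imwrite(f"pics/{n}{i}.png",im);np.savez(f"{n}{i}.npz",im=im,d=d,K=p["K"],T=p["T"],pos=s["eef_pos"],rot=s["tool_rot"])
print(s["clock"],s["eef_pos"].round(1),s["tool_rot"].round(4),s["force"].round(2),s["torque"].round(3),s["width"].round(1))
E
python3 snap.py wrist 1
```

```text
clock: 1.32
eef_pos: [496.9, 313.0, 404.6]
tool_rot: [3.141, -0.001, 2.965]
force: [-1.2, 0.2, -0.4]
width: 85.0Traceback (most recent call last):
  File "snap.py", line 7, in <module>
    print(s["clock"],s["eef_pos"].round(1),s["tool_rot"].round(4),s["force"].round(2),s["torque"].round(3),s["width"].round(1))
                                                                                                           ^^^^^^^^^^^^^^^^
AttributeError: 'float' object has no attribute 'round'
```

View pics/wrist1.png

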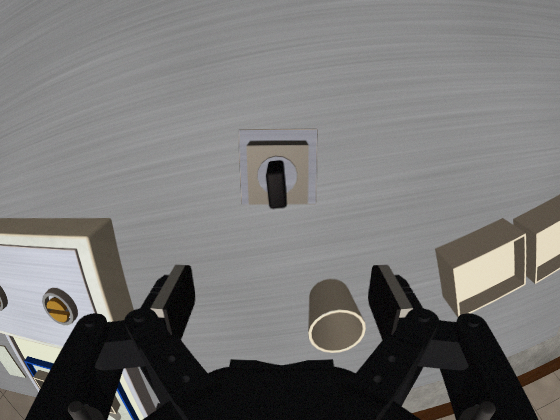

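The wrist view shows the plate at (239–317, 129–206), the block top at (247–309, 146–205) and the handle top at about (277,170–208). I'll use the mask to get corners.

```bash
sed -i 's/s\["width"\].round(1)/round(float(s["width"]),1)/' snap.py
python3 - <<'E'
from h import *
c=load("wrist",1);im=c["im"]
crop(im,230,120,100,100,6,"pics/z4.png")
sub=im[120:220,230:330].max(2)
m=(sub<50).astype(np.uint8)
n,l,st,ce=cv2.connectedComponentsWithStats(m);print(st[1:].tolist())
E
```

```text
[[18, 21, 59, 4, 213], [36, 41, 20, 47, 796]]
```

View pics/z4.png

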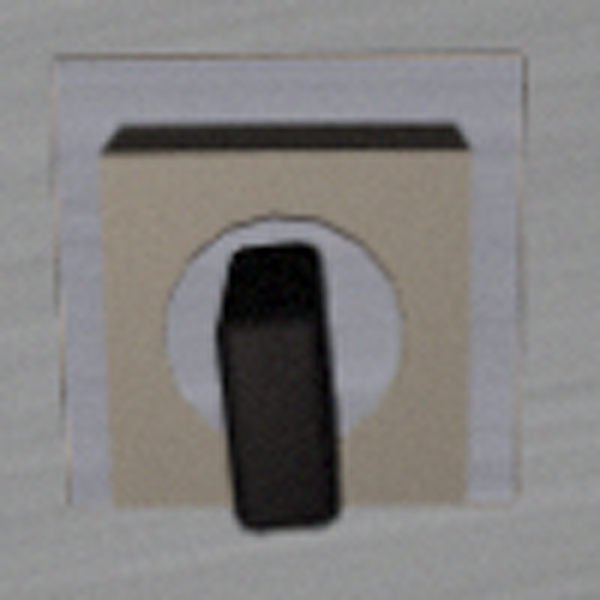

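```bash
python3 - <<'E'
from h import *
c=load("wrist",1)
def go(nm,z,pts):
    q=np.array([onz(c,230+x/6,120+y/6,"wrist",z)[:2] for x,y in pts]);print(nm,q.round(1).tolist(),q.mean(0).round(2))
    return q
def ang(q): print([round(float(np.degrees(np.arctan2(*(q[(i+1)%4]-q[i])[::-1]))),1) for i in range(4)])
ang(go("handle",102,[(222,325),(330,320),(340,524),(240,527)]))
ang(go("block",42,[(100,152),(470,150),(468,505),(113,505)]))
ang(go("plate",4,[(53,58),(524,56),(518,505),(68,505)]))
go("collar",47,[(165,328),(403,328),(285,215)])
s=c["pos"],c["rot"];print(s)
E
```

```text
handle [[476.3, 304.9], [478.3, 320.3], [509.1, 316.4], [507.0, 301.8]] [492.69 310.86]
[82.5, -7.2, -98.3, 174.1]
block [[456.0, 284.9], [466.9, 347.5], [530.5, 337.3], [519.2, 274.2]] [493.19 310.96]
[80.1, -9.2, -100.1, 170.4]
plate [[441.2, 274.7], [456.7, 362.9], [545.6, 348.3], [529.6, 259.0]] [493.3  311.21]
[80.0, -9.3, -100.1, 170.0]
collar [[487.6, 290.5], [494.9, 330.9], [471.8, 314.4]] [484.78 311.94]
(array([496.90332935, 312.95711534, 404.56972027]), array([ 3.14142612e+00, -1.01787868e-03,  2.96511539e+00]))
```

```bash
python3 - <<'E'
from h import *
c=load("wrist",1)
print(onz(c,337,331,"wrist",80),onz(c,334,285,"wrist",0))
E
python3 -m jog '[3.5,-2.5,10,0,85, 3.5,-2.5,45,0,85, 3.5,-2.5,85,0,85, 3.5,-2.5,120,0,60, 3.5,-2.5,150,0,50, 3.5,-2.5,168,0,50, 3.5,-2.5,174,0,50, 3.5,-2.5,174,0,50]'
python3 snap.py wrist 2
```

```text
[680.98157714 348.19956121  80.        ] [667.72670057 357.07857129   0.        ]
clock: 2.03
eef_pos: [491.5, 312.9, 229.2]
tool_rot: [-3.14, -0.003, 2.969]
force: [-0.2, 0.1, 0.9]
width: 50.1
2.0333 [491.5 312.9 229.2] [-3.14   -0.0032  2.9693] [-0.16  0.15  0.87] [-0.023  0.     0.007] 50.1
```

View pics/wrist2.png

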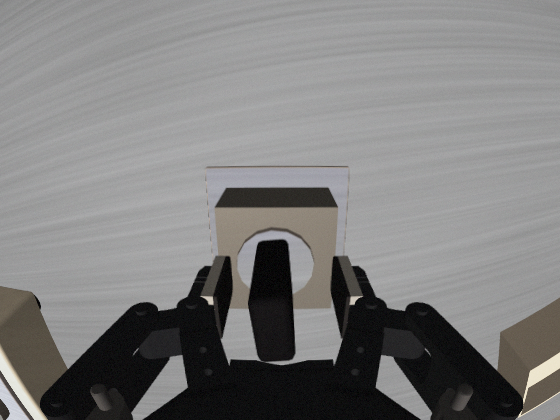

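Both jaws clear the handle. The block and key sit about 2.5 mm left of the jaw centreline (x≈276 and 272, against 282). I'll re-centre, then close.

```bash
python3 -m jog '[0,-2.5,0,0,50, 0,-2.5,0,0,50, 0,-2.5,0,0,50]'; python3 -m jog '[0,0,0,0,20, 0,0,0,0,14, 0,0,0,0,10, 0,0,0,0,10, 0,0,0,0,8, 0,0,0,0,8,0,0,0,0,8]'
python3 snap.py wrist 3
```

```text
clock: 2.33
eef_pos: [493.2, 309.2, 232.2]
tool_rot: [3.14, 0.002, 2.966]
force: [-0.2, -0.2, 0.8]
width: 50.0
clock: 2.92
eef_pos: [493.0, 309.2, 231.3]
tool_rot: [3.141, 0.001, 2.966]
force: [0.0, -0.8, 5.8]
width: 15.1
2.9167 [493.  309.2 231.3] [3.1410e+00 5.0000e-04 2.9661e+00] [ 0.04 -0.84  5.8 ] [-0.118  0.101  0.001] 15.1
```

View pics/wrist3.png

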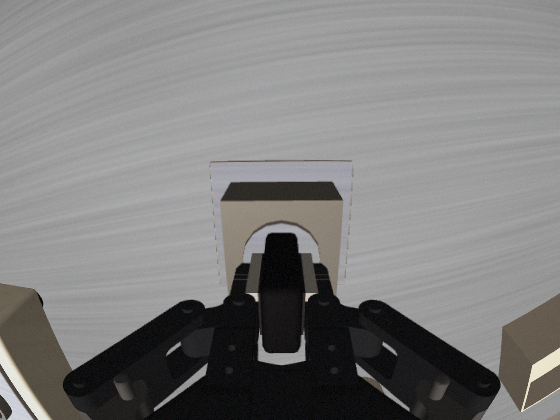

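```bash
python3 -m jog '[0,0,-3,0,8, 0,0,-15,0,8, 0,0,-35,0,8, 0,0,-60,0,8, 0,0,-95,0,8, 0,0,-130,0,8, 0,0,-160,0,8, 0,0,-170,0,8]'; python3 -m jog '[-5,-14,0,0,8, -18,-48,0,0,8, -32,-85,0,0,8, -46,-123,0,0,8, -60,-160,0,0,8, -74,-198,0,0,8, -88,-235,0,0,8, -102,-272,0,0,8, -116,-309,0,0,8, -130,-346,0,0,8, -143,-382,0,0,8, -154,-411,0,0,8, -161,-430,0,0,8, -164,-438,0,0,8, -164,-438,0,0,8, -164,-438,0,0,8]'
python3 snap.py wrist 4; python3 -c "
from cell import *
print(read_state()['qpos'].round(2))"
```

```text
clock: 3.63
eef_pos: [493.7, 309.5, 406.2]
tool_rot: [3.136, 0.006, 2.966]
force: [1.4, 0.4, -0.5]
width: 15.3
clock: 4.97
eef_pos: [577.1, -150.2, 399.4]
tool_rot: [3.14, -0.003, 2.966]
force: [0.1, 0.6, -0.8]
width: 15.3
4.9667 [ 577.1 -150.2  399.4] [ 3.1404e+00 -3.0000e-03  2.9662e+00] [ 0.12  0.65 -0.83] [ 0.081  0.015 -0.047] 15.3
[ 0.19  0.56  0.02  1.68 -0.02  0.91  1.62]
```

View pics/wrist4.png

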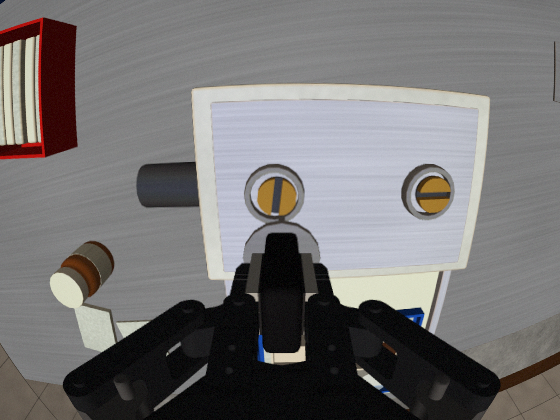

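The open disc is at about (277,197), with its slot near vertical and slightly rotated. Its ring is centred near (274,192). The locked disc is at (434,195). The key's collar is visible at (281,240) and the key is gripped.

```bash
cat > lock.py <<'E'
import sys
from h import *
c=load("wrist",sys.argv[1]);im=c["im"];u0,v0=int(sys.argv[2]),int(sys.argv[3]);w=45
hsv=cv2.cvtColor(im,cv2.COLOR_BGR2HSV)
m=cv2.inRange(hsv,(8,90,60),(30,255,255));k=np.zeros_like(m);k[v0-w:v0+w,u0-w:u0+w]=255;m&=k
# top-face pixels -> world plane z=97 ; rectify
N=np.argwhere(m>0)
P=np.array([onz(c,x,y,"wrist",97)[:2] for y,x in N]).astype(np.float32)
(ctr,r)=cv2.minEnclosingCircle(P);print("disc circle",np.round(ctr,2),round(r,2), "centroid",P.mean(0).round(2))
# two halves -> slot normal
n,l,st,ce=cv2.connectedComponentsWithStats(m)
i=np.argsort(-st[1:,4])[:2]+1;print(st[i,4])
a,b=[np.array([onz(c,x,y,"wrist",97)[:2] for y,x in np.argwhere(l==j)]) for j in i]
d=b.mean(0)-a.mean(0);t=np.degrees(np.arctan2(d[1],d[0]))-90;t=(t+90)%180-90
print("slot dir deg (mod180)",round(t,2),"mid",((a.mean(0)+b.mean(0))/2).round(2))
nv=np.array([-np.sin(np.radians(t)),np.cos(np.radians(t))])
pa,pb=a@nv,b@nv
lo,hi=(pa,pb) if pa.mean()<pb.mean() else (pb,pa)
e1,e2=np.percentile(lo,97),np.percentile(hi,3);print("slot width",e2-e1,"slot centre along normal",(e1+e2)/2,"extents",lo.min(),hi.max())
crop(im,u0-50,v0-50,100,100,6,f"pics/lk{sys.argv[1]}_{u0}.png")
E
python3 lock.py 4 277 197; python3 lock.py 4 434 195
```

```text
disc circle [ 577.8  -153.12] 18.35 centroid [ 577.59 -153.35]
[473 458]
slot dir deg (mod180) -18.06 mid [ 577.54 -153.49]
slot width 7.025690250066887 slot centre along normal 33.05622732930847 extents 16.416428185270156 50.55498524491126
disc circle [600.95  -6.96] 19.19 centroid [600.53  -6.79]
[427 416]
slot dir deg (mod180) 85.67 mid [600.64  -6.8 ]
slot width 4.455893208463976 slot centre along normal -599.3655314863252 extents -617.9498282692317 -581.6109176479264
```

View pics/lk4_277.png

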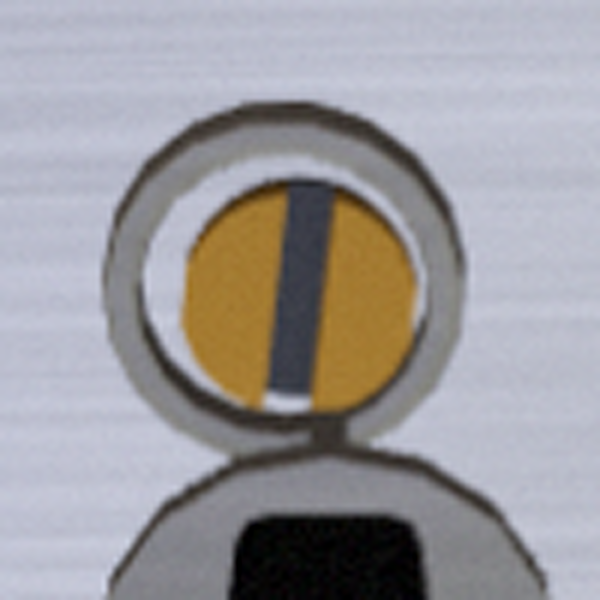

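```bash
python3 - <<'E'
from h import *
c=load("wrist",4)
f=lambda x,y:onz(c,227+x/6-.4,147+y/6-.4,"wrist",97)[:2]
L=f(290,188),f(268,390);R=f(334,190),f(310,395)
for a,b in(L,R):print(a.round(1),b.round(1),np.degrees(np.arctan2(*(b-a)[::-1])).round(2))
M=(np.array(L)+np.array(R))/2;print(M.round(1),M.mean(0))
q=np.array([onz(c,x,y,"wrist",80)[:2] for x,y in[(193,88),(489,98),(464,271),(209,279)]]);print(q.round(1),q.mean(0))
E
```

```text
[ 560.6 -151.7] [ 590.4 -160.5] -16.43
[ 562.  -145.5] [ 592.3 -154.5] -16.49
[[ 561.3 -148.6]
 [ 591.3 -157.5]] [ 576.29863931 -153.01786481]
[[ 469.1 -209.9]
 [ 516.1   75.1]
 [ 709.1   44. ]
 [ 659.6 -241.3]] [588.47476085 -83.02364774]
```

```bash
python3 - <<'E'
from h import *
from scipy.spatial.transform import Rotation as Ro
c=load("wrist",4);R=Ro.from_euler("xyz",c["rot"]).as_matrix();p=c["pos"]
Tt=np.eye(4);Tt[:3,:3]=R;Tt[:3,3]=p
print((np.linalg.inv(Tt)@c["T"]).round(3))
for h,r in((124,0),(184,0),(184,21),(184,-21),(129,8),(129,-8)): print(h,r,proj(c,p+R@np.array([0,r,h]),"wrist").round(1))
for h,x in((184,21),(129,17)): print("x+",proj(c,p+R@np.array([x,0,h]),"wrist").round(1))
crop(c["im"],230,205,110,80,7,"pics/z5.png")
E
```

```text
[[-0.0000e+00  9.4700e-01  3.2200e-01  8.4119e+01]
 [ 1.0000e+00  1.0000e-03 -1.0000e-03  2.6100e-01]
 [-2.0000e-03  3.2200e-01 -9.4700e-01  2.9922e+01]
 [ 0.0000e+00  0.0000e+00  0.0000e+00  1.0000e+00]]
124 0 [280.1 334.6]
184 0 [280.3 259.9]
184 21 [319.2 259.6]
184 -21 [241.4 259.6]
129 8 [300.6 326.1]
129 -8 [259.7 326.1]
x+ [280.2 223.8]
x+ [280.1 291. ]
```

View pics/z5.png

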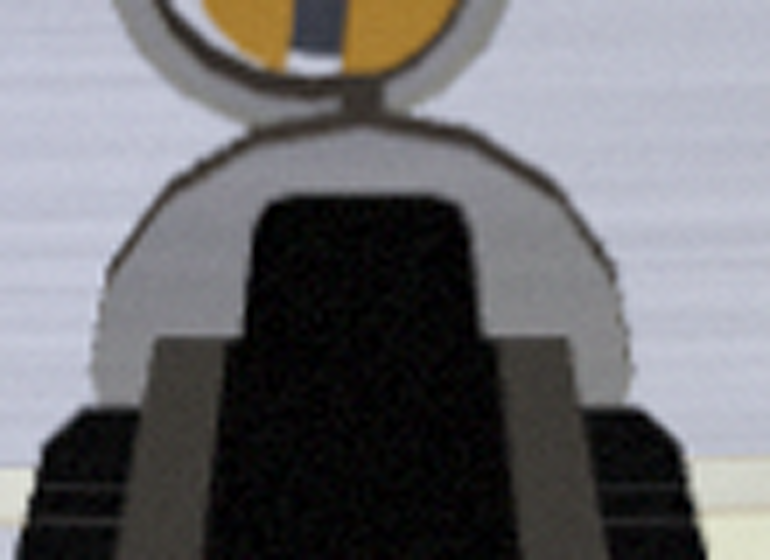

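```bash
python3 -m jog '[-0.5,-1,10,2,8, -1,-2.5,30,5,8, -1.4,-3.6,52,7,8, -1.4,-3.6,66,7,8, -1.4,-3.6,70,7,8, -1.4,-3.6,70,7,8, -1.4,-3.6,70,7,8]'
python3 snap.py wrist 5; python3 snap.py side 5
python3 - <<'E'
from h import *
a=load("wrist",5)["im"];b=load("side",5)["im"]
A=cv2.resize(a[160:290,215:345],(480,480),interpolation=2);B=cv2.resize(b[130:240,210:320],(300,300),interpolation=2)
B=cv2.copyMakeBorder(B,0,180,0,0,0);cv2.imwrite("pics/z6.png",np.hstack([A,B]))
E
```

```text
clock: 5.6
eef_pos: [579.0, -153.3, 331.2]
tool_rot: [3.141, 0.0, 2.846]
force: [0.7, 0.2, -1.2]
width: 15.3
5.6 [ 579.  -153.3  331.2] [3.1409e+00 3.0000e-04 2.8462e+00] [ 0.74  0.25 -1.22] [-0.01  -0.014 -0.036] 15.3
5.65 [ 579.1 -153.8  331.7] [3.1410e+00 1.5000e-03 2.8456e+00] [-0.09  0.16 -0.7 ] [ 0.021 -0.001 -0.023] 15.0
```

View pics/z6.png

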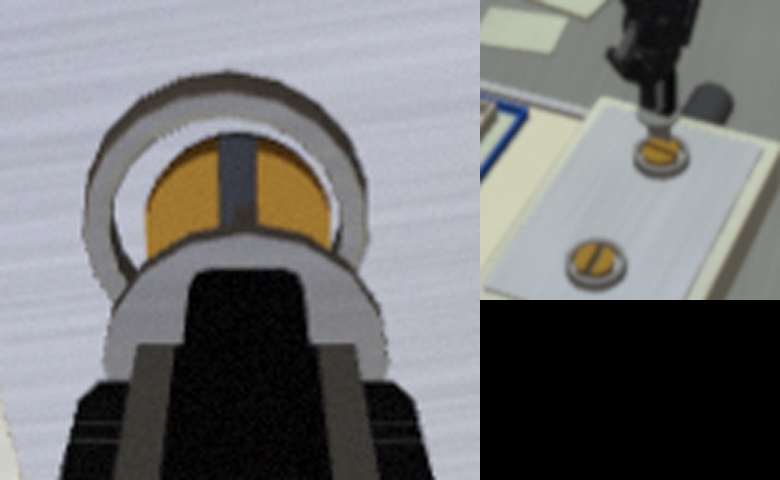

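The slot looks vertical, in line with the key, and sits about 1.3 mm left of the blade (column 237 against 244). I'll correct that and lower gently.

```bash
python3 -m jog '[1,-1.3,2,0,8, 1,-1.3,6,0,8, 1,-1.3,10,0,8, 1,-1.3,12,0,8, 1,-1.3,14,0,8, 1,-1.3,15,0,8,1,-1.3,15,0,8]'
python3 snap.py wrist 6
python3 - <<'E'
from h import *
crop(load("wrist",6)["im"],215,160,130,130,4.5,"pics/z7.png")
E
```

```text
clock: 6.28
eef_pos: [577.2, -155.6, 315.3]
tool_rot: [-3.142, -0.001, 2.844]
force: [0.5, -0.1, -0.6]
width: 15.5
6.2833 [ 577.2 -155.6  315.3] [-3.1416e+00 -6.0000e-04  2.8440e+00] [ 0.49 -0.06 -0.58] [-0.071 -0.015  0.035] 15.5
```

View pics/z7.png

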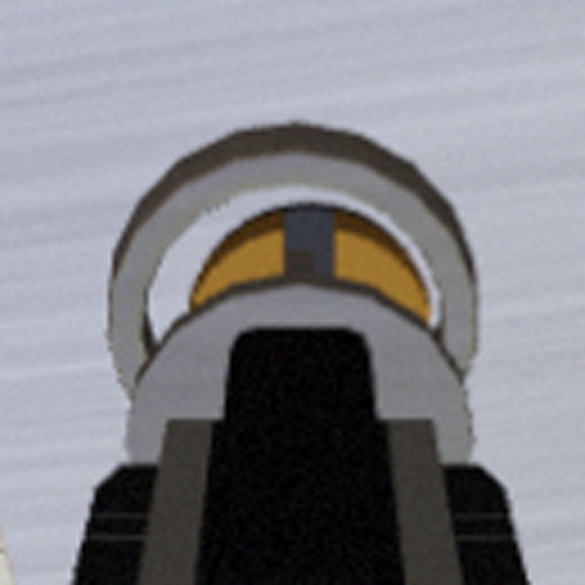

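The slot spans columns 285–334 and the blade 288–314, so the blade is about 1 mm too far left. I'll shift it +1 mm and enter.

```bash
python3 -m jog '[0,1,0,0,8, 0,1,1,0,8, 0,1,2,0,8, 0,1,3.5,0,8, 0,1,5,0,8, 0,1,5,0,8]'
python3 snap.py wrist 7
python3 - <<'E'
from h import *
crop(load("wrist",7)["im"],215,160,130,130,4.5,"pics/z8.png")
E
```

```text
clock: 6.83
eef_pos: [577.4, -154.6, 310.3]
tool_rot: [-3.142, -0.001, 2.844]
force: [0.4, 0.1, -1.3]
width: 15.3
6.8333 [ 577.4 -154.6  310.3] [-3.1415e+00 -7.0000e-04  2.8440e+00] [ 0.41  0.1  -1.35] [-0.01   0.04  -0.017] 15.3
```

View pics/z8.png

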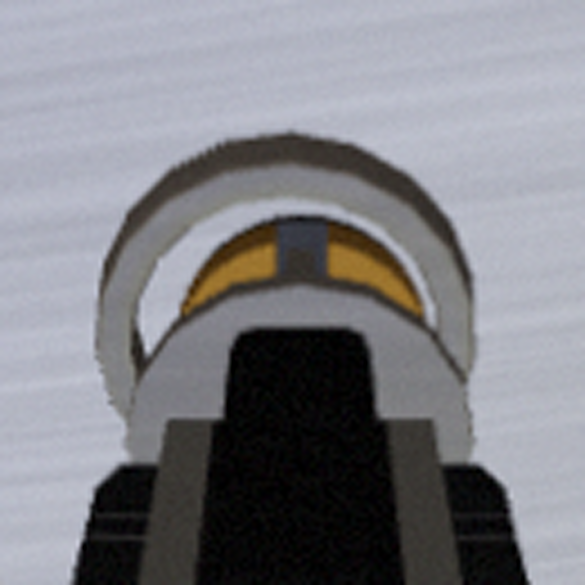

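The blade is centred in the slot with no contact force, so it has entered. I'll press in.

```bash
python3 -m jog '[0,0,1,0,8, 0,0,2,0,8, 0,0,3,0,8, 0,0,4,0,8, 0,0,5,0,8, 0,0,6,0,8, 0,0,6,0,8]'
```

```text
clock: 7.47
eef_pos: [577.7, -154.7, 305.4]
tool_rot: [3.142, 0.001, 2.844]
force: [-2.1, 1.0, 6.5]
width: 15.5
```

```bash
python3 -m jog '[0,0,1,0,8, 0,0,2,0,8, 0,0,2,0,8, 0,0,2,0,8]'
```

```text
clock: 7.8
eef_pos: [577.7, -154.7, 303.7]
tool_rot: [3.141, 0.001, 2.844]
force: [-1.7, -0.4, 7.9]
width: 15.6
```

```bash
python3 -m jog '[0,0,1,0,8, 0,0,1,4,8, 0,0,1,8,8, 0,0,1,12,8, 0,0,1,16,8, 0,0,1,20,8, 0,0,1,24,8, 0,0,1,24,8]'; python3 snap.py wrist 8
python3 - <<'E'
from h import *
crop(load("wrist",8)["im"],215,160,130,130,4.5,"pics/z9.png")
E
```

```text
clock: 8.47
eef_pos: [578.1, -154.5, 303.1]
tool_rot: [3.14, 0.002, 2.422]
force: [-2.2, 0.3, 7.9]
width: 15.6
8.4667 [ 578.1 -154.5  303.1] [3.1405e+00 1.9000e-03 2.4225e+00] [-2.17  0.28  7.89] [0.26  0.303 0.029] 15.6
```

View pics/z9.png

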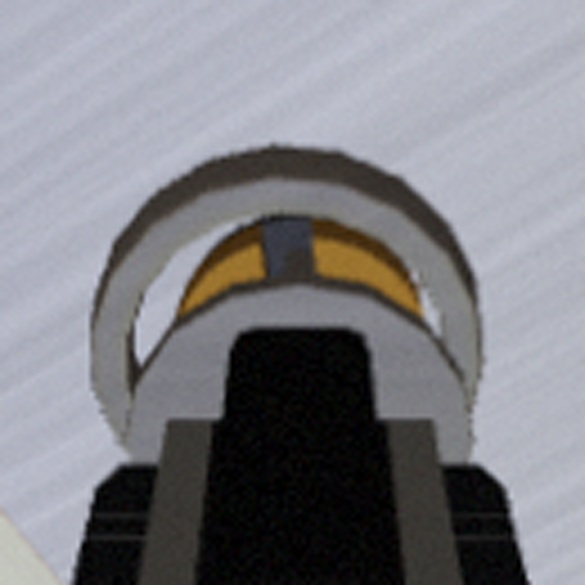

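The slot follows the key with a small lag, so the disc is pushed in and turning. I'll carry on to the stop.

```bash
python3 -m jog '[0,0,0.5,4,8, 0,0,0.5,8,8, 0,0,0.5,12,8, 0,0,0.5,16,8, 0,0,0.5,20,8, 0,0,0.5,24,8, 0,0,0.5,28,8, 0,0,0.5,32,8, 0,0,0.5,36,8, 0,0,0.5,40,8, 0,0,0.5,44,8, 0,0,0.5,48,8, 0,0,0.5,52,8, 0,0,0.5,56,8, 0,0,0.5,58,8]'; python3 snap.py wrist 9
python3 - <<'E'
from h import *
crop(load("wrist",9)["im"],215,160,130,130,4.5,"pics/z10.png")
E
```

```text
clock: 9.77
eef_pos: [578.4, -154.4, 303.0]
tool_rot: [3.139, -0.001, 1.41]
force: [-2.0, 2.2, 12.2]
width: 15.2
9.7667 [ 578.4 -154.4  303. ] [ 3.1387e+00 -9.0000e-04  1.4103e+00] [-1.96  2.2  12.21] [0.442 0.338 0.033] 15.2
```

View pics/z10.png

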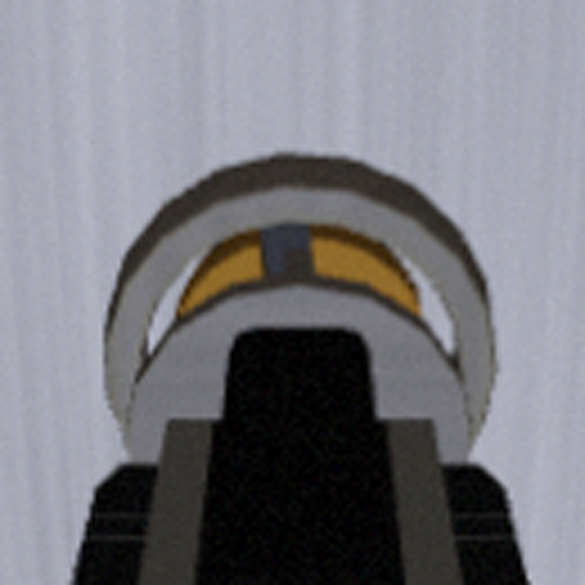

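```bash
python3 -m jog '[0,0,0,2,8, 0,0,0,4,8, 0,0,0,6,8, 0,0,0,8,8, 0,0,0,10,8, 0,0,0,10,8, 0,0,0,10,8]'; python3 snap.py wrist 10
python3 - <<'E'
from h import *
crop(load("wrist",10)["im"],215,160,130,130,4.5,"pics/z11.png")
E
```

```text
clock: 10.4
eef_pos: [578.6, -154.4, 303.0]
tool_rot: [3.138, -0.001, 1.239]
force: [0.1, 1.8, 10.1]
width: 15.4
10.4 [ 578.6 -154.4  303. ] [ 3.1383e+00 -1.4000e-03  1.2395e+00] [ 0.13  1.8  10.07] [0.47  0.232 0.189] 15.4
```

View pics/z11.png

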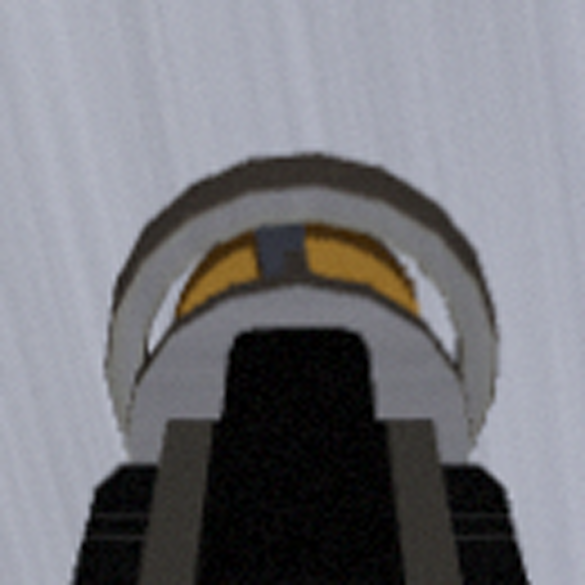

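The moment about z rose to 0.19 N m, so the disc is at its stop. I'll back off 8° inside the slack and lift.

```bash
python3 -m jog '[0,0,0,-4,8, 0,0,0,-8,8, 0,0,0,-8,8, 0,0,-2,-8,8, 0,0,-4,-8,8, 0,0,-6,-8,8, 0,0,-10,-8,8, 0,0,-16,-8,8, 0,0,-26,-8,8, 0,0,-50,-8,8, 0,0,-80,-8,8, 0,0,-98,-8,8, 0,0,-100,-8,8, 0,0,-100,-8,8]'; python3 snap.py wrist 11
```

```text
clock: 11.62
eef_pos: [577.5, -154.8, 402.5]
tool_rot: [3.14, -0.0, 1.378]
force: [-0.1, 0.1, -1.7]
width: 15.3
11.6167 [ 577.5 -154.8  402.5] [ 3.1397e+00 -1.0000e-04  1.3778e+00] [-0.07  0.09 -1.67] [ 0.062 -0.008  0.005] 15.3
```

View pics/wrist11.png

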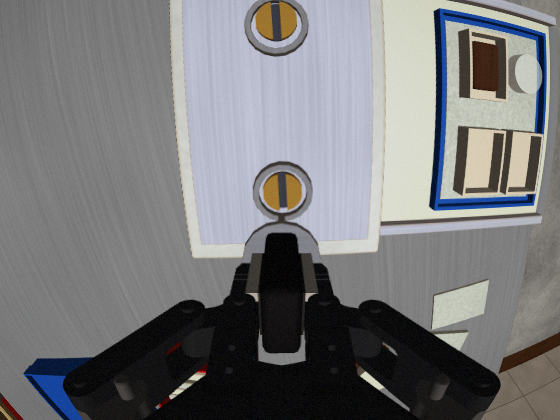

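Both slots now run the same way: open at (282,190), shut at (277,20). I'll check the angle and whether the disc sprang up.

```bash
python3 lock.py 11 282 190; python3 lock.py 11 277 46; python3 - <<'E'
from h import *
def wz(i,u,v):
    c=load("wrist",i);o,d=ray(c,u,v,"wrist");D=c["d"][v-1:v+2,u-1:u+2];D=np.median(D)
    z=-(c["T"][:3,:3].T@d)[2];return round(float((o+d*D/z)[2]),2)
print("open now L/R",wz(11,273,190),wz(11,291,190),"cover",wz(11,230,190),"shut",wz(11,267,20),wz(11,287,20))
print("before: open",wz(4,268,197),wz(4,287,197),"cover",wz(4,320,160),"shut",wz(4,434,184),wz(4,434,204))
E
```

```text
disc circle [ 578.03 -152.95] 17.78 centroid [ 578.05 -152.84]
[453 442]
slot dir deg (mod180) 82.34 mid [ 578.16 -152.85]
slot width 7.190544755211363 slot centre along normal -593.4443701154923 extents -609.9189460367867 -576.6185557077322
disc circle [601.33  -5.85] 17.91 centroid [601.41  -5.94]
[501 497]
slot dir deg (mod180) 82.27 mid [601.38  -5.93]
slot width 7.316167458890391 slot centre along normal -596.6602650096709 extents -613.5728007714861 -580.0941806876393
open now L/R 97.69 98.21 cover 81.14 shut 98.2 98.7
before: open 97.81 98.29 cover 80.64 shut 98.38 98.16Traceback (most recent call last):
  File "lock.py", line 20, in <module>
    crop(im,u0-50,v0-50,100,100,6,f"pics/lk{sys.argv[1]}_{u0}.png")
    ~~~~^^^^^^^^^^^^^^^^^^^^^^^^^^^^^^^^^^^^^^^^^^^^^^^^^^^^^^^^^^^
  File "h.py", line 17, in crop
    def crop(im,x0,y0,w,h,s,f): cv2.imwrite(f,cv2.resize(im[y0:y0+h,x0:x0+w],None,fx=s,fy=s,interpolation=cv2.INTER_CUBIC))
                                              ~~~~~~~~~~^^^^^^^^^^^^^^^^^^^^^^^^^^^^^^^^^^^^^^^^^^^^^^^^^^^^^^^^^^^^^^^^^^
cv2.error: OpenCV(4.12.0) /io/opencv/modules/imgproc/src/resize.cpp:4208: error: (-215:Assertion failed) !ssize.empty() in function 'resize'
```

The disc is parallel to the locked one (82.3° for both) and at the same height (about 98), so it is locked and up. Now I'll take the key back over the holder.

```bash
python3 -m jog '[12,-5,0,-3,8, 40,-16,0,-9,8, 75,-29,0,-15,8, 112,-44,0,-21,8, 149,-58,0,-27,8, 186,-73,0,-33,8, 223,-87,0,-39,8, 260,-101,0,-45,8, 297,-116,0,-52,8, 334,-130,0,-59,8, 370,-144,0,-66,8, 402,-157,0,-73,8, 425,-166,0,-80,8, 437,-170,0,-86,8, 440.3,-171.6,0,-91,8, 440.3,-171.6,0,-91,8, 440.3,-171.6,0,-91,8, 440.3,-171.6,0,-91,8]'; python3 snap.py wrist 12
python3 - <<'E'
from h import *
crop(load("wrist",12)["im"],215,110,130,180,3.3,"pics/z12.png")
E
```

```text
clock: 13.17
eef_pos: [493.3, 309.6, 400.4]
tool_rot: [-3.14, -0.001, 2.964]
force: [0.2, 0.5, -1.9]
width: 15.4
13.1667 [493.3 309.6 400.4] [-3.1399e+00 -1.2000e-03  2.9640e+00] [ 0.25  0.49 -1.91] [-0.068 -0.069  0.005] 15.4
```

View pics/z12.png

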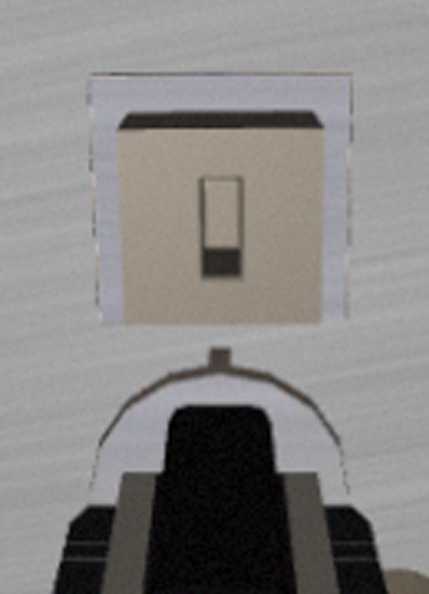

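The pocket spans (200–243, 177–278) in the crop and the blade tip is at x≈220, so they are in line sideways.

```bash
python3 - <<'E'
from h import *
from scipy.spatial.transform import Rotation as Ro
c=load("wrist",12);R=Ro.from_euler("xyz",c["rot"]).as_matrix();p=c["pos"]
q=np.array([onz(c,215+x/3.3-.3,110+y/3.3-.3,"wrist",42) for x,y in[(200,177),(243,177),(242,278),(202,278)]])
print(q.round(1),q.mean(0)); print("pocket in tool",(R.T@(q.mean(0)-p)).round(2))
zt=219.3
# key tip in tool: edge at +12 x, tip row 348..., collar
for u,v,h in((220,348,zt),(210,348,zt),(231,348,zt),(220,368,184.3)):
    o,d=ray(c,215+u/3.3-.3,110+v/3.3-.3,"wrist");o=R.T@(o-p);d=R.T@d;print((o+d*(h-o[2])/d[2]).round(2))
E
```

```text
[[475.5 306.8  42. ]
 [477.9 320.   42. ]
 [510.3 314.1  42. ]
 [508.1 301.5  42. ]] [492.94993538 310.590087    42.        ]
pocket in tool [6.0000e-02 1.5100e+00 3.5841e+02]
[ 12.35   0.67 219.3 ]
[ 12.35  -1.22 219.3 ]
[ 12.35   2.74 219.3 ]
[ 22.3    0.59 184.3 ]
```

```bash
python3 -m jog '[-0.3,0.8,10,0,8, -0.3,0.8,40,0,8, -0.3,0.8,75,0,8, -0.3,0.8,105,0,8, -0.3,0.8,120,0,8, -0.3,0.8,125,0,8, -0.3,0.8,125,0,8]'; python3 snap.py wrist 13
python3 - <<'E'
from h import *
crop(load("wrist",13)["im"],200,150,160,140,4,"pics/z13.png")
E
```

```text
clock: 13.8
eef_pos: [493.7, 310.5, 274.4]
tool_rot: [-3.139, -0.002, 2.965]
force: [-0.4, -0.9, -0.7]
width: 15.2
13.8 [493.7 310.5 274.4] [-3.1391e+00 -2.2000e-03  2.9652e+00] [-0.39 -0.92 -0.71] [0.012 0.004 0.015] 15.2
```

View pics/z13.png

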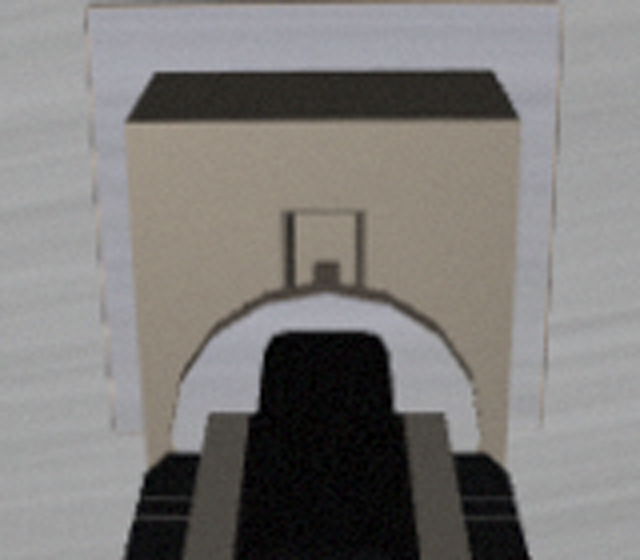

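The blade tip (326,270) is centred over the pocket (285–365). I'll lower it in.

```bash
python3 -m jog '[0,0,4,0,8, 0,0,9,0,8, 0,0,15,0,8, 0,0,21,0,8, 0,0,27,0,8, 0,0,33,0,8, 0,0,38,0,8, 0,0,40,0,8, 0,0,41,0,8, 0,0,41,0,8]'
```

```text
clock: 14.68
eef_pos: [494.0, 311.1, 234.9]
tool_rot: [-3.141, -0.0, 2.966]
force: [-0.0, -0.3, -1.9]
width: 15.4
```

```bash
python3 -m jog '[0,0,1,0,8, 0,0,2,0,8, 0,0,3,0,8, 0,0,3,0,8,0,0,3,0,8]'; python3 snap.py side 14
python3 - <<'E'
from h import *
crop(load("side",14)["im"],215,300,90,110,5,"pics/z14.png")
E
```

```text
clock: 15.1
eef_pos: [494.0, 311.1, 232.3]
tool_rot: [3.141, 0.0, 2.966]
force: [0.0, 0.0, -1.4]
width: 15.2
15.1 [494.  311.1 232.3] [3.1415e+00 1.0000e-04 2.9661e+00] [ 0.03  0.04 -1.4 ] [-0.006 -0.028  0.053] 15.2
```

View pics/z14.png

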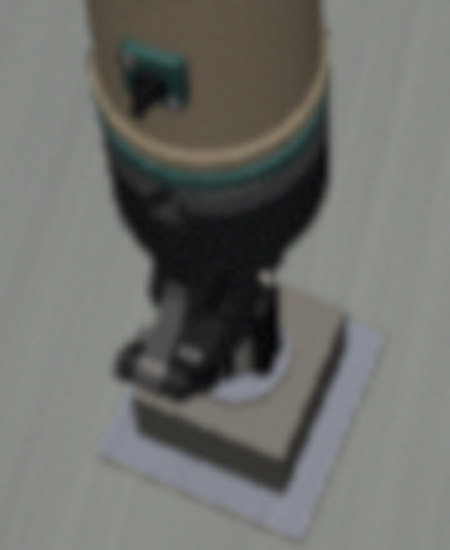

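```bash
python3 -m jog '[0,0,1,0,8, 0,0,2,0,8, 0,0,2,0,8, 0,0,2,0,8]'
```

```text
clock: 15.48
eef_pos: [494.1, 311.2, 231.3]
tool_rot: [3.141, 0.0, 2.966]
force: [-1.8, -0.5, 7.6]
width: 15.6
```

The collar is seated (7.6 N). I'll ease off, release and retreat.

```bash
python3 -m jog '[0,0,-0.8,0,8, 0,0,-0.8,0,18, 0,0,-0.8,0,25, 0,0,-0.8,0,40, 0,0,-0.8,0,50, 0,0,-0.8,0,50]'; python3 -m jog '[0,0,-4,0,50, 0,0,-15,0,50, 0,0,-40,0,50, 0,0,-80,0,60, 0,0,-120,0,70, 0,0,-155,0,80, 0,0,-172,0,80, 0,0,-174,0,80, 0,0,-174,0,80, 0,0,-174,0,80]';python3 snap.py wrist 15; python3 snap.py scene 15;python3 snap.py side 15
python3 - <<'E'
from h import *
A=load("wrist",15)["im"][110:225,225:340];B=load("side",15)["im"][330:410,220:300]
cv2.imwrite("pics/z15.png",np.hstack([cv2.resize(x,(400,400),interpolation=2) for x in(A,B)]))
E
```

```text
clock: 15.98
eef_pos: [494.0, 311.1, 230.8]
tool_rot: [-3.141, -0.0, 2.966]
force: [-0.8, -0.4, -0.0]
width: 50.1
clock: 16.82
eef_pos: [493.5, 310.9, 404.6]
tool_rot: [-3.141, -0.001, 2.966]
force: [-0.1, -0.4, 0.4]
width: 80.0
16.8167 [493.5 310.9 404.6] [-3.1408e+00 -9.0000e-04  2.9662e+00] [-0.13 -0.42  0.37] [-0.044 -0.008 -0.01 ] 80.0
16.8667 [493.4 310.8 403.9] [-3.1399e+00 -1.9000e-03  2.9663e+00] [ 0.6   0.05 -0.7 ] [ 0.049  0.015 -0.045] 80.1
16.9167 [493.5 310.9 403.6] [-3.1395e+00 -2.3000e-03  2.9662e+00] [-0.04 -0.78 -0.69] [-0.036  0.021  0.033] 79.8
```

View pics/z15.png

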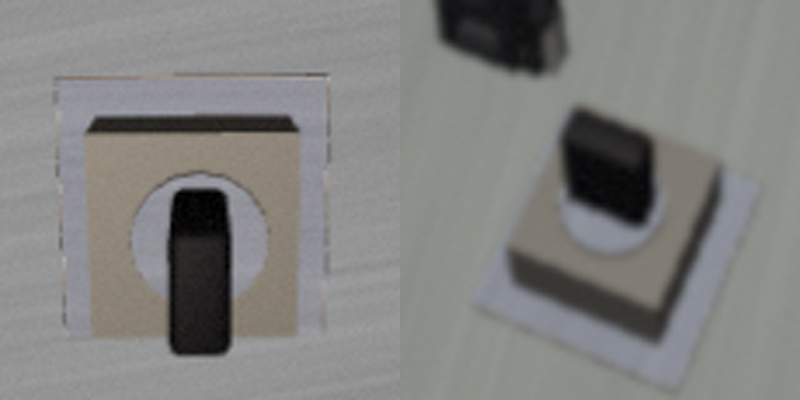

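View pics/scene15.png

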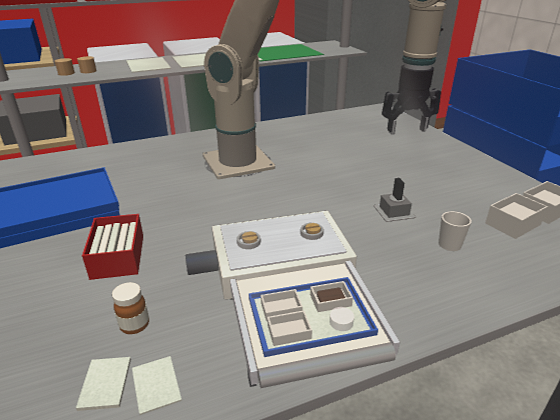

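The key stands upright with its collar on the block. In the scene view both slots (249,240) and (313,230) lie along the box's y, and the bin, cup and jar haven't moved. I'll hand it in.

```bash
python3 -c "
from cell import *
print(finish_job())"
```

```text
the job is handed in; nothing more can be done
None
```

I pushed the open fastener (the one at negative y) in with the blade key and turned it clockwise to its stop. Then I stood the key back in its holder and handed the job in at about 17 s. No verdict was reported.

My last checks:
- **Fastener:** its slot lies parallel to the locked one's, 82.3° for both. Its disc is at the same height as the other's and as before the turn, about 98 mm, so it is turned home and sprung back up.
- **Turning:** pressing in showed about 8–12 N. The moment about the key rose to 0.19 N m at the stop. The joint values themselves are not reported, so I judged press and turn only from the pictures and forces.
- **Key:** it stands upright in the middle of the holder with its collar on the block. I seated it with 7.6 N before letting go.
- **Everything else:** the locked fastener, bin, cup and jar look unmoved in the last scene picture. The gripper is clear of everything.

**Disagreement:** the scene camera placed the fasteners about 8–10 mm away from the side and wrist cameras. I worked from the wrist camera and nudged the blade by 1.3 mm one way and 1 mm back before it entered the slot.

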